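Roll a weekly dose tray shut in the pharmacy

TASK

Take the red-handled hand roller from its stand and roll it, with firm and steady downward pressure but without crushing, over the blue dose tray from end to end, until all seven press-down panels lie flush with the tray's rim. Press the panels only with the roller, never with the fingers. Then set the roller back on its stand without dropping it, upright with both ends of its yoke resting on the posts, let go, and leave the other things on the bench where they stand.

Things in the scene. Friction and masses are not known exactly. Their poses are not given: they have to be found in the camera images.
- tray: Fixed blue dose tray, 120 mm (its x) by 200 mm (y). Origin: centre of its underside, on the bench; z up. The rim is 30 mm high: a rail 17 mm wide along each long side, a landing at each end. Between, along y, seven white panels with orange sides, each 84 mm (x) by 19 mm (y), every 20 mm. Either side of the robot's midline, turned up to 0.35 rad. Press it with less than 60 N.
- tray_end_a (a point): Middle of the flat landing (30 mm long) at the tray's -y end, on its top face: x = 0, y = -85, z = 30 mm on the tray. Next to panel 1. From here panels rise 5 mm above the rim (tops 35 mm above the bench). The roller's drum is longer than the panels, so once they are down it runs on both rails.
- tray_end_b (a point): Middle of the landing at the tray's +y end, on its top face: x = 0, y = +85, z = 30 mm on the tray. Next to panel 7. The panels stay level, each goes down under about 9 N (more than the roller weighs) and stays where it is pushed.
- panel1 (a joint): How far panel 1 (centred at y = -60 mm on the tray) is pushed down, in m: 0 at the start, 0.005 = flush with the rim, stop at 0.0055. It counts as flush above 0.0035.
- panel2 (a joint): How far panel 2 (centred at y = -40 mm on the tray) is pushed down, in m: 0 at the start, 0.005 = flush with the rim, stop at 0.0055. It counts as flush above 0.0035.
- panel3 (a joint): How far panel 3 (centred at y = -20 mm on the tray) is pushed down, in m: 0 at the start, 0.005 = flush with the rim, stop at 0.0055. It counts as flush above 0.0035.
- panel4 (a joint): How far panel 4 (centred at y = 0 mm on the tray) is pushed down, in m: 0 at the start, 0.005 = flush with the rim, stop at 0.0055. It counts as flush above 0.0035.
- panel5 (a joint): How far panel 5 (centred at y = 20 mm on the tray) is pushed down, in m: 0 at the start, 0.005 = flush with the rim, stop at 0.0055. It counts as flush above 0.0035.
- panel6 (a joint): How far panel 6 (centred at y = 40 mm on the tray) is pushed down, in m: 0 at the start, 0.005 = flush with the rim, stop at 0.0055. It counts as flush above 0.0035.
- panel7 (a joint): How far panel 7 (centred at y = 60 mm on the tray) is pushed down, in m: 0 at the start, 0.005 = flush with the rim, stop at 0.0055. It counts as flush above 0.0035.
- roller: Loose hand roller, about 0.6 kg. Origin: on the drum's lowest line, midway along it; x is the drum's axis, y the way it rolls, z up. Black rubber drum, 44 mm in diameter, 110 mm long, its axis 22 mm above the origin, turning freely in a steel yoke with a red upright handle. The two ways round are alike. Starts on its stand.
- roller_grip (a point): Point in the roller's handle, 85 mm above the roller's origin. The handle is an upright red block, 50 mm (roller x) by 28 mm (y), from 58 to 124 mm above the origin, to be gripped from above across its 28 mm.
- roller_plate (a point): Centre of the underside of the roller's yoke plate, 50 mm above the roller's origin. The plate is 180 mm (x) by 44 mm (y) by 8 mm and overhangs the drum at both ends; it lies below the handle.
- drum (a joint): Turn of the drum in the yoke, rad, 0 at the start, no limits. Rolling towards the roller's own +y makes it fall, towards -y makes it grow, by about 1 rad per 22 mm.
- stand: Fixed roller stand. Origin: centre of its underside, on the bench; z up. A dark base plate, 200 mm (x) by 70 mm (y) by 6 mm, with two flat-topped aluminium posts, 20 mm (x) by 50 mm (y), centred at x = -82 and +82 mm, tops 56 mm above the bench. Turned by up to 0.35 rad.
- stand_park (a point): Midway between the tops of the stand's posts, 56 mm above the bench. The parked roller's yoke plate lies on the posts with the middle of its underside here: the roller's origin is then 6 mm above the stand's, its x along the stand's x (either way round), the drum hanging free. There is 10 mm of play each way along x.
- vial: Bystander: clear glass vial with red cap, 34 mm across, 75 mm tall, loose. Origin: centre of its underside. Stands between tray and stand.
- amber: Bystander: amber glass jar, 48 mm across, 85 mm tall, loose. Origin: centre of its underside. Stands between tray and stand.
- carton1: Bystander: white carton, 50 x 120 x 60 mm tall, loose. Origin: centre of its underside.
- carton2: Bystander: green and white carton, 45 x 100 x 70 mm tall, loose. Origin: centre of its underside.
- tub: Bystander: white tub with blue cap, 70 mm across, 110 mm tall, loose. Origin: centre of its underside.
- pencup: Bystander: black pen cup, 76 mm across, 95 mm tall with pens up to 150 mm, loose. Origin: centre of its underside.
Things that resemble listed ones, but are neither listed nor needed, are in the scene too. Leave any yellow look-alike of the roller alone.

How it is judged:
By the outcome, as a careful person would: the job done as asked, in the order asked, and still so for the second after the job is handed in, with the robot touching nothing.
It also fails if it takes over 67 s, if anything falls off the work surface, if the arm or the gripper's body presses on something with over 40 N, if the wrist force passes 120 N, or if a joint passes its speed limit or range.

ROBOT

A 7-joint arm with a two-finger parallel gripper is mounted at the origin on the work surface. World frame = base frame: x ahead of the robot, y to its left, z up, the work surface at z = 0. Lengths are in m, angles in rad, forces in N, time in s.
With the tool pointing down it reaches from about 0.4 to 0.925 m from the base axis. Payload 5.6 kg.
Tool frame: the origin (TCP) lies midway between the tips of the shut fingers; the grasp point (between the pads) lies 19 mm behind it; z points along the fingers, y is the direction in which the jaws open and shut (so a half turn about z gives the same grasp; the last joint's range is limited). The gripper opens to 85 mm and grips with 20 to 120 N. Pads are 22 mm wide; open, the fingers measure 114 mm over their backs; the gripper's body (76 mm by 85 mm) begins 54 mm behind the grasp point. The pads swing forward as they close: fully open they stand 13 mm farther back than shut.
Start: joints at [-1.172, 0.468, -0.012, 1.603, 0.006, 1.071, -0.056], TCP at [0.278, 0.588, 0.231] pointing down, gripper open.
Joint ranges: [-2.53, 2.53], [-0.31, 2.02], [-1.57, 1.55], [0.28, 2.44], [-1.29, 4.43], [0.15, 1.84], [-2.92, 2.92]. Speed limits (rad/s): [2.57, 2.57, 3.14, 3.14, 3.14, 3.14, 3.14].

INTERFACE

Orientations are given as a unit quaternion [w, x, y, z].
In Python, from plant import manip gives the robot as it stands.
- The arm moves only by the tool jog_arm, never from a script. Its argument "motion" is a list of rows, each a list of 3 entries, a list of its own where there are three numbers: the shift along the world's x, y, z in m, then the turn about the world's z in degrees, then the opening, from -1 (shut) to 1 (fully open). A call has 1 to 5 rows; each row is the pose to reach, as a shift and turn from the pose measured when the call began; what a row does not reach only later rows make up. A row lasts 1/8 s, in which the tool goes at most 62.5 mm and 10.7 degrees, less where a joint would pass 70% of its speed; a pose out of reach is approached as far as the arm can. A call with a gripper value outside its range is refused whole. The fingers move at their own pace and stop on an object; "squeeze" is the grip in N (left out, the last holds). Time passes only in rows, so rows that repeat a pose let the fingers close. It gives the time, the measured TCP pose, the force and the opening at its end, in the units of the state.
- manip.read_state(): the state, without advancing time (a new reading comes with each control period).
- manip.grab_frame(name): name is "side" or "top"; returns the picture (480x640x3 uint8, red, green, blue); there is no depth.
- manip.get_calibration(name): a dict with "intrinsics" (3x3 intrinsics, pixels), "cam_to_world" (4x4, takes a point from camera to world coordinates). Camera axes: x right, y up, looking along -z (the intrinsics and any distortion apply to the point x, -y, -z); pixel columns grow to the right and rows downward; lengths in m; the calibration is good to about 2 mm. A picture is of the moment at which its call begins. get_calibration takes no time and is no camera call.
- manip.hand_in(): hands the job in, once; it reports no verdict.
The state is a dict: "t": time; "qpos": joint angles; "dq": joint speeds; "effort": joint torques, N m; "eef_pos": TCP position; "tcp_rot": TCP orientation; "ft_force": force on the tool from outside, world axes, zero at the start; "ft_torque": the same for the moment, N m; "finger_gap": finger opening in m.
Only numpy, scipy, OpenCV 4.12 (cv2) and the standard library are available. Lean on these libraries where they do the work, as an engineer would, in place of code of your own. Each camera call takes 0.05 s, during which the arm holds its last target. There are 200 camera calls.

## Working session

There is one attempt and no reset: what is moved stays moved. The work goes in short steps, Python scripts to look and compute and a tool call to move; the robot and the scene stay as the last step left them, time stands still between calls to the robot, and variables do not carry over. Pictures are saved under pics/ and viewed, about 8 in all and at most 12, crops included, and the job is handed in when it is done.

Besides the shell and the picture viewer there is one more tool, called after ">>>" as a command line: name --argument value ..., lists and objects as JSON in quotes. jog_arm: Moves the arm, as the interface text tells. Its arguments: {"type":"object","properties":{"motion":{"type":"array"},"squeeze":{"type":"number"}},"required":["motion"]}

```bash
mkdir -p pics
cat > h.py <<'E'
from plant import manip
import numpy as np, cv2
def grab(n,f=None):
    im=manip.grab_frame(n)
    if f: cv2.imwrite('pics/'+f,im[:,:,::-1])
    return im
def ray(n,uv,z):
    c=manip.get_calibration(n);K=np.array(c['intrinsics']);T=np.array(c['cam_to_world'])
    d=np.linalg.inv(K)@[uv[0],uv[1],1];d=T[:3,:3]@[d[0],-d[1],-d[2]];o=T[:3,3]
    return o+d*(z-o[2])/d[2]
def proj(n,p):
    c=manip.get_calibration(n);K=np.array(c['intrinsics']);T=np.array(c['cam_to_world'])
    q=T[:3,:3].T@(np.array(p)-T[:3,3]);q=K@[q[0],-q[1],-q[2]];return q[:2]/q[2]
E
python3 - <<'E'
from h import *
grab('top','t0.png');grab('side','s0.png')
for n in('top','side'):print({k:np.round(v,3).tolist() if k in('intrinsics','cam_to_world') else v for k,v in manip.get_calibration(n).items()})
s=manip.read_state();print(s['t'],s['eef_pos'],s['tcp_rot'],s['ft_force'],s['finger_gap'])
E
```

```text
{'intrinsics': [[588.469, 0.0, 318.73], [0.0, 588.469, 237.781], [0.0, 0.0, 1.0]], 'cam_to_world': [[-0.007, 0.992, -0.124, 0.309], [-1.0, -0.006, 0.01, 0.061], [0.009, 0.124, 0.992, 1.429], [0.0, 0.0, 0.0, 1.0]]}
{'intrinsics': [[435.987, 0.0, 313.205], [0.0, 435.987, 240.996], [0.0, 0.0, 1.0]], 'cam_to_world': [[0.97, 0.192, -0.152, 0.343], [-0.244, 0.706, -0.665, -0.568], [-0.02, 0.682, 0.731, 0.747], [0.0, 0.0, 0.0, 1.0]]}
0.1 [0.27778396 0.58709724 0.23041596] [-1.10703026e-04  2.19155542e-01  9.75689600e-01 -7.99944465e-04] [-0.11086863  0.55514401 -0.21792079] 0.08534205377187243
```

View pics/t0.png

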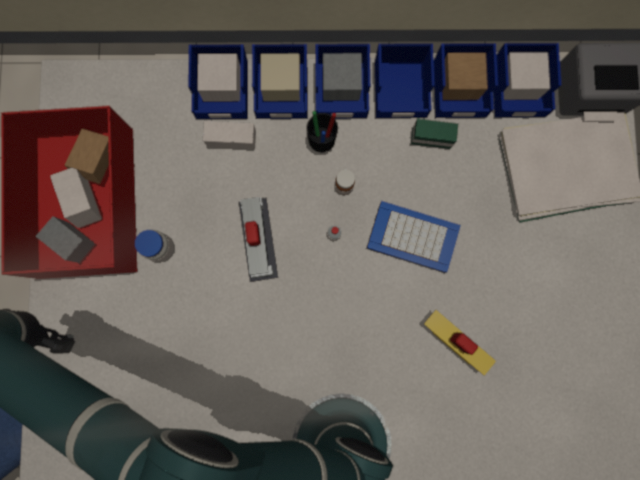

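View pics/s0.png

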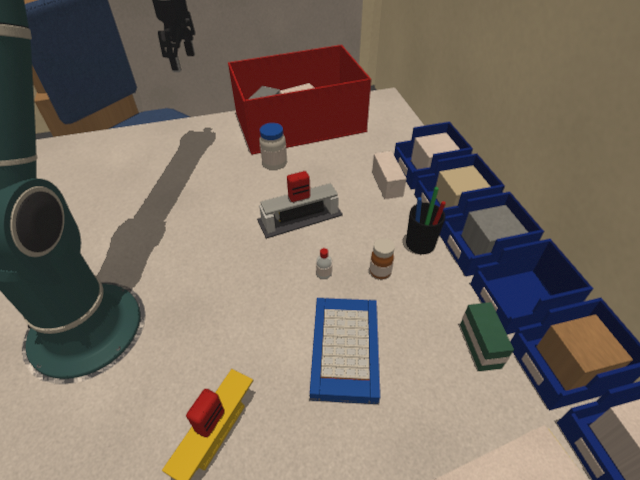

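Candidates for the roller: red handle on the steel yoke and dark stand at top (252,233), side (298,186). The look-alike on the yellow plate is at top (464,343), and the vial's red cap is at top (334,232). I choose the first. The tray is at top (414,236).

Run:
```python
from h import *
t=cv2.imread('pics/t0.png');s=cv2.imread('pics/s0.png')
a=cv2.resize(t[190:290,220:290],None,fx=5.5,fy=5.5,interpolation=cv2.INTER_CUBIC)
b=cv2.resize(s[165:240,250:350],None,fx=4,fy=4,interpolation=cv2.INTER_CUBIC)
o=np.zeros((550,790,3),np.uint8);o[:550,:385]=a[:550,:385];o[:300,388:788]=b
cv2.imwrite('pics/c0.png',o)
hsv=cv2.cvtColor(t,cv2.COLOR_BGR2HSV)
def big(m,box):
    k=np.zeros_like(m);x0,y0,x1,y1=box;k[y0:y1,x0:x1]=m[y0:y1,x0:x1]
    c,_=cv2.findContours(k,cv2.RETR_EXTERNAL,cv2.CHAIN_APPROX_NONE);return max(c,key=cv2.contourArea)
def rect(c,z,n='top'):
    P=np.array([ray(n,p[0],z)[:2] for p in c]);return cv2.minAreaRect((P*1000).astype(np.float32))
bl=cv2.inRange(hsv,(100,120,60),(125,255,255))
print('tray',rect(big(bl,(350,190,480,285)),.03))
rd=cv2.inRange(hsv,(0,130,60),(8,255,255))|cv2.inRange(hsv,(170,130,60),(180,255,255))
print('red z.13',rect(big(rd,(235,210,270,260)),.13))
v=hsv[...,2];print(hsv[268,245:280].tolist())
dk=cv2.inRange(v,0,95)
print('dark',rect(big(dk,(230,190,290,290)),.006))
print('vial cap',ray('top',(334,231),.075),'amber',ray('top',(346,178),.085))
```

```text
tray ((485.5640869140625, -178.64288330078125), (196.05894470214844, 117.81710052490234), 72.2553482055664)
red z.13 ((483.7169494628906, 197.26759338378906), (49.58832931518555, 27.248268127441406), 7.494365692138672)
[[17, 25, 144], [17, 26, 139], [18, 27, 115], [20, 16, 98], [30, 10, 122], [24, 9, 136], [30, 9, 137], [30, 9, 137], [30, 9, 137], [35, 11, 138], [30, 9, 137], [30, 11, 137], [30, 9, 138], [35, 11, 138], [30, 9, 138], [36, 9, 139], [35, 11, 140], [36, 9, 140], [30, 9, 141], [30, 9, 142], [30, 9, 142], [30, 9, 136], [30, 8, 125], [30, 9, 140], [30, 8, 151], [30, 7, 146], [23, 9, 114], [30, 3, 75], [150, 4, 62], [135, 9, 60], [135, 9, 60], [12, 16, 82], [18, 25, 121], [17, 26, 137], [17, 26, 138]]
dark ((484.19281005859375, 195.25509643554688), (198.6549835205078, 68.16455841064453), 8.188881874084473)
vial cap [0.49358042 0.01285624 0.075     ] amber [ 0.61673951 -0.01609469  0.085     ]
```

View pics/c0.png

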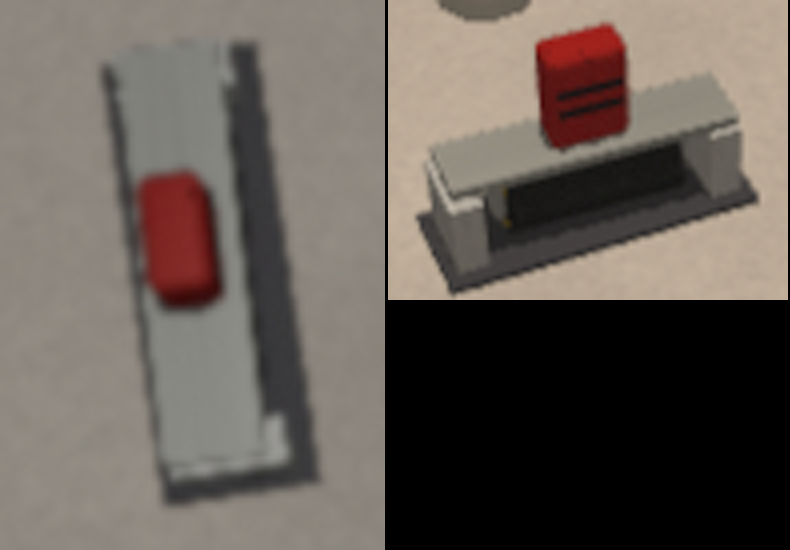

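The crop confirms the choice: red handle on a steel yoke, resting on both posts over the drum. Measurements:
- **Stand:** about (0.484, 0.196), x axis at +8°. Its outline measures 199×68 mm, as specified.
- **Tray:** (0.4855, -0.1785), y axis at 72.3°, outline 196×118 mm.

Next I go above the roller, which needs about +33.5° of turn.

>>> jog_arm --motion '[[[0.025,-0.047,0],6,1],[[0.05,-0.095,0],13,1],[[0.077,-0.147,0],20,1],[[0.103,-0.195,0],27,1],[[0.129,-0.245,0],33.5,1]]' --squeeze 60

```text
t: 0.72
eef_pos: [0.4073, 0.3403, 0.2302]
tcp_rot: [0.0, -0.073, 0.997, -0.001]
ft_force: [1.3, -0.1, 0.4]
finger_gap: 0.0855
```

>>> jog_arm --motion '[[[0.02,-0.04,0],0,1],[[0.045,-0.085,0],0,1],[[0.068,-0.128,0],0,1],[[0.077,-0.1445,0],0,1],[[0.077,-0.1445,-0.02],0,1]]'

```text
t: 1.35
eef_pos: [0.4861, 0.1939, 0.211]
tcp_rot: [0.001, -0.071, 0.997, -0.001]
ft_force: [0.1, 0.5, -0.7]
finger_gap: 0.0853
```

Run:
```python
from h import *
t=grab('top');s=grab('side')
a=cv2.resize(t[170:300,190:320],None,fx=3,fy=3);b=cv2.resize(s[100:240,230:370],None,fx=2.8,fy=2.8)
o=np.zeros((400,790,3),np.uint8);o[:390,:390]=a;o[:392,395:787]=b
cv2.imwrite('pics/c1.png',o[:,:,::-1]);s=manip.read_state();print(s['eef_pos'],s['tcp_rot'])
```

```text
[0.48301213 0.19468745 0.20829566] [-0.0019966  -0.07281182  0.99734223 -0.00171157]
```

View pics/c1.png

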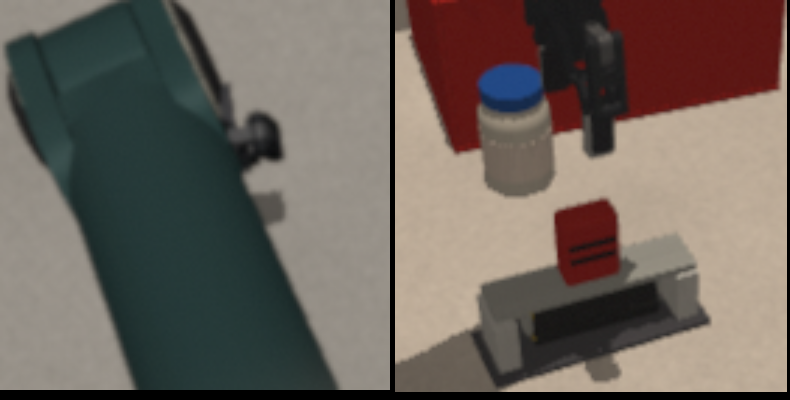

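The side view shows the open fingers above and behind the handle in line with it; the top view is blocked by the arm. I descend about 133 mm.

>>> jog_arm --motion '[[[0,0.001,-0.035],0,1],[[0,0.001,-0.07],0,1],[[0,0.001,-0.1],0,1],[[0,0.001,-0.12],0,1],[[0,0.001,-0.132],0,1]]'

```text
t: 2.08
eef_pos: [0.4826, 0.196, 0.0755]
tcp_rot: [-0.003, -0.073, 0.997, -0.002]
ft_force: [-0.2, 0.2, -0.5]
finger_gap: 0.0851
```

Run:
```python
from h import *
s=grab('side');b=cv2.resize(s[100:240,230:370],None,fx=4,fy=4)
st=manip.read_state();p=st['eef_pos'];print(p,st['ft_force'])
cv2.imwrite('pics/c2.png',b[:,:,::-1])
print('handle exp',proj('side',[.484,.196,.097]),'tcp',proj('side',p))
```

```text
[0.48204327 0.19572431 0.0745833 ] [-0.16665736  0.10405391 -0.67467795]
handle exp [297.54278118 187.51124299] tcp [297.19969016 195.11924804]
```

View pics/c2.png

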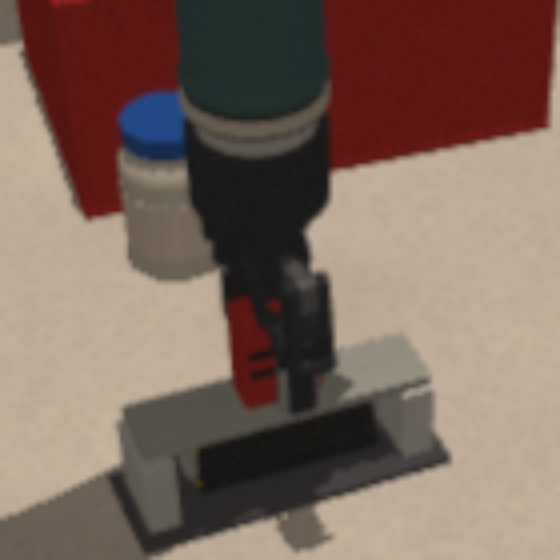

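The handle lies between the open fingers, with its left part visible at (255,350) in the crop. The fingertips are clear of the plate, so I close.

>>> jog_arm --motion '[[[0.001,0,0],0,-1],[[0.001,0,0],0,-1],[[0.001,0,0],0,-1],[[0.001,0,0],0,-1],[[0.001,0,0],0,-1]]' --squeeze 80

```text
t: 2.75
eef_pos: [0.4837, 0.1967, 0.0757]
tcp_rot: [-0.002, -0.073, 0.997, -0.001]
ft_force: [-0.9, 1.0, 5.3]
finger_gap: 0.0272
```

>>> jog_arm --motion '[[[0,0,0],0,-1],[[0,0,0],0,-1],[[0,0,0.01],0,-1],[[0,0,0.03],0,-1],[[0,0,0.05],0,-1]]'

```text
t: 3.38
eef_pos: [0.483, 0.1959, 0.1258]
tcp_rot: [-0.003, -0.073, 0.997, -0.002]
ft_force: [0.1, -0.3, -5.1]
finger_gap: 0.027
```

Gripped: opening 27 mm, about 5 N of weight. I carry it over the tray's near landing (the +y end), about -26° of turn.

>>> jog_arm --motion '[[[0,-0.01,0.05],-5,-1],[[0.005,-0.055,0.08],-11,-1],[[0.011,-0.11,0.08],-17,-1],[[0.017,-0.165,0.08],-23,-1],[[0.023,-0.22,0.08],-26,-1]]'

```text
t: 4.0
eef_pos: [0.505, -0.0259, 0.2058]
tcp_rot: [-0.004, 0.154, 0.988, -0.001]
ft_force: [2.0, 0.4, -5.2]
finger_gap: 0.0273
```

>>> jog_arm --motion '[[[0.003,-0.035,0],0,-1],[[0.006,-0.065,0],0,-1],[[0.006,-0.07,-0.02],0,-1],[[0.006,-0.07,-0.05],0,-1],[[0.006,-0.07,-0.07],0,-1]]'

```text
t: 4.62
eef_pos: [0.5094, -0.0961, 0.1344]
tcp_rot: [-0.006, 0.154, 0.988, -0.001]
ft_force: [-0.3, -0.6, -5.3]
finger_gap: 0.0268
```

Run:
```python
from h import *
s=grab('side');b=cv2.resize(s[210:410,250:430],None,fx=2.8,fy=2.8)
p=[]
for i in range(8):
    st=manip.read_state();p.append(np.r_[st['eef_pos'],st['ft_force']])
print(np.mean(p,0),st['tcp_rot'],st['finger_gap'])
cv2.imwrite('pics/c3.png',b[:,:,::-1])
h=cv2.cvtColor(s,cv2.COLOR_RGB2HSV);c=np.array([.4855,-.1785]);u=np.array([.305,.952]);v=np.array([.952,-.305])
for a,d in((-60,-100),(60,-100),(-60,100),(60,100)):
    q=proj('side',[*(c+.001*(a*v+d*u)),.03]);print('tray corner',a,d,q,(q-[250,210])*2.8)
```

```text
[ 0.50799715 -0.09579891  0.13219958 -1.15403216  0.20035854 -6.86069575] [-0.00752391  0.15417097  0.98801421 -0.00162031] 0.0271335385049182
tray corner -60 -100 [308.34026852 392.68088003] [163.35275185 511.50646409]
tray corner 60 -100 [379.45678683 396.47238604] [362.47900312 522.12268091]
tray corner -60 100 [315.44474835 296.46669523] [183.24529537 242.10674663]
tray corner 60 100 [375.49862619 298.89016604] [351.39615334 248.89246491]
```

View pics/c3.png

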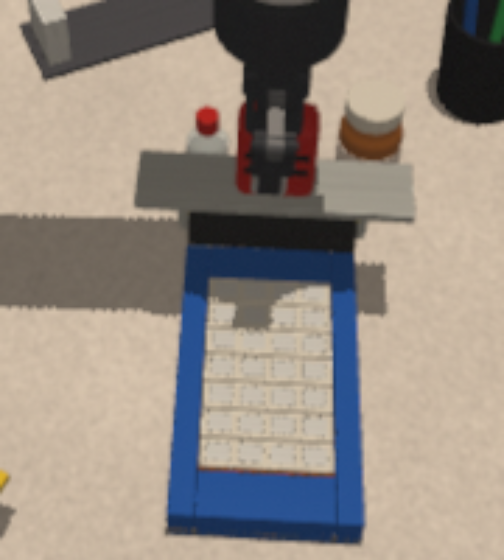

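The side view shows the drum held level over the landing, aligned with the tray. The tray corners I predicted land within 1–2 pixels. I lower it gently.

>>> jog_arm --motion '[[[0.004,0.001,-0.015],0,-1],[[0.005,0.002,-0.025],0,-1],[[0.005,0.002,-0.03],0,-1],[[0.005,0.002,-0.03],0,-1]]'

```text
t: 5.18
eef_pos: [0.513, -0.0938, 0.1021]
tcp_rot: [-0.008, 0.154, 0.988, -0.002]
ft_force: [-0.9, -0.0, -4.7]
finger_gap: 0.0272
```

>>> jog_arm --motion '[[[0,0,-0.001],0,-1],[[0,0,-0.002],0,-1],[[0,0,-0.003],0,-1],[[0,0,-0.003],0,-1]]'

```text
t: 5.68
eef_pos: [0.5132, -0.0938, 0.0999]
tcp_rot: [-0.007, 0.154, 0.988, -0.001]
ft_force: [-3.1, 1.1, 4.2]
finger_gap: 0.0272
```

Contact is about where predicted (z≈0.0997), with about 10 N of load. I roll towards the other end while pressing.

>>> jog_arm --motion '[[[-0.001,-0.003,-0.0015],0,-1],[[-0.003,-0.009,-0.002],0,-1],[[-0.0045,-0.0145,-0.002],0,-1],[[-0.006,-0.02,-0.002],0,-1]]'

```text
t: 6.18
eef_pos: [0.5076, -0.1119, 0.0999]
tcp_rot: [-0.007, 0.153, 0.988, 0.0]
ft_force: [-8.0, 5.1, 16.7]
finger_gap: 0.0273
```

>>> jog_arm --motion '[[[-0.002,-0.006,-0.002],0,-1],[[-0.004,-0.013,-0.002],0,-1],[[-0.006,-0.019,-0.002],0,-1],[[-0.008,-0.025,-0.002],0,-1],[[-0.01,-0.031,-0.002],0,-1]]'

```text
t: 6.8
eef_pos: [0.4985, -0.1409, 0.0999]
tcp_rot: [-0.007, 0.153, 0.988, 0.002]
ft_force: [-5.0, 9.5, 15.6]
finger_gap: 0.0271
```

>>> jog_arm --motion '[[[-0.002,-0.006,-0.0022],0,-1],[[-0.004,-0.013,-0.0022],0,-1],[[-0.006,-0.019,-0.0022],0,-1],[[-0.008,-0.025,-0.0022],0,-1],[[-0.01,-0.031,-0.0022],0,-1]]'

```text
t: 7.42
eef_pos: [0.489, -0.1707, 0.0998]
tcp_rot: [-0.006, 0.153, 0.988, 0.003]
ft_force: [-9.0, 4.4, 17.6]
finger_gap: 0.0272
```

>>> jog_arm --motion '[[[-0.002,-0.006,-0.0022],0,-1],[[-0.004,-0.013,-0.0022],0,-1],[[-0.006,-0.019,-0.0022],0,-1],[[-0.008,-0.025,-0.0022],0,-1],[[-0.01,-0.031,-0.0022],0,-1]]'

```text
t: 8.05
eef_pos: [0.4799, -0.1995, 0.0998]
tcp_rot: [-0.006, 0.152, 0.988, 0.005]
ft_force: [-4.7, 9.0, 18.1]
finger_gap: 0.0271
```

>>> jog_arm --motion '[[[-0.002,-0.006,-0.0022],0,-1],[[-0.004,-0.013,-0.0022],0,-1],[[-0.006,-0.019,-0.0022],0,-1],[[-0.008,-0.025,-0.0022],0,-1],[[-0.01,-0.031,-0.0022],0,-1]]'

```text
t: 8.68
eef_pos: [0.4702, -0.2301, 0.0997]
tcp_rot: [-0.006, 0.152, 0.988, 0.006]
ft_force: [-7.4, 3.0, 17.3]
finger_gap: 0.0272
```

>>> jog_arm --motion '[[[-0.002,-0.006,-0.0022],0,-1],[[-0.004,-0.013,-0.0022],0,-1],[[-0.006,-0.019,-0.0022],0,-1],[[-0.008,-0.025,-0.0022],0,-1],[[-0.01,-0.031,-0.0022],0,-1]]'

```text
t: 9.3
eef_pos: [0.4599, -0.2615, 0.0997]
tcp_rot: [-0.005, 0.152, 0.988, 0.006]
ft_force: [-8.7, 4.1, 17.5]
finger_gap: 0.0275
```

Run:
```python
from h import *
s=grab('side');b=cv2.resize(s[210:410,250:430],None,fx=2.9,fy=2.9)
st=manip.read_state();print(st['eef_pos'],st['ft_force'],st['tcp_rot'])
cv2.imwrite('pics/c4.png',b[:,:,::-1])
```

```text
[ 0.45944795 -0.26264865  0.09965797] [-8.45238539  2.60575655 17.1480973 ] [-0.00532189  0.15286935  0.98821487  0.00583182]
```

View pics/c4.png

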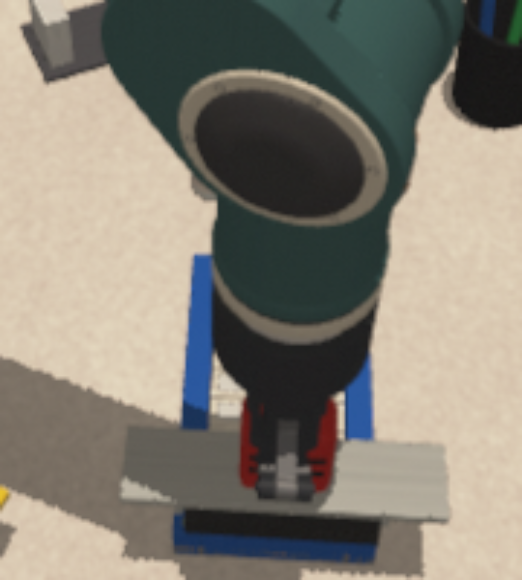

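The drum sits on the far landing. z held steady at 0.0997–0.0999 for the whole pass, so the drum was on the rails, with about 22 N of press. I lift off and look at the tray.

>>> jog_arm --motion '[[[0,0,0.02],0,-1],[[0,0,0.06],0,-1],[[0,0,0.105],0,-1],[[0.003,0.05,0.115],5,-1],[[0.006,0.11,0.115],10,-1]]'

```text
t: 9.98
eef_pos: [0.4662, -0.1527, 0.2157]
tcp_rot: [-0.004, 0.066, 0.998, 0.005]
ft_force: [1.8, 1.0, -5.7]
finger_gap: 0.027
```

>>> jog_arm --motion '[[[0.003,0.06,0],5,-1],[[0.006,0.12,0],10,-1],[[0.009,0.18,0],16,-1],[[0.012,0.24,0],16,-1],[[0.015,0.3,0],16,-1]]'

```text
t: 10.6
eef_pos: [0.4811, 0.1489, 0.2154]
tcp_rot: [-0.004, -0.073, 0.997, 0.004]
ft_force: [1.7, 0.0, -5.5]
finger_gap: 0.027
```

Run:
```python
from h import *
s=grab('side');t=grab('top')
b=cv2.resize(s[280:410,290:400],None,fx=4.5,fy=4.5,interpolation=cv2.INTER_CUBIC)
a=cv2.resize(t[190:285,355:475],None,fx=2.4,fy=2.4);o=np.zeros((585,790,3),np.uint8);o[:585,:495]=b;o[:228,500:788]=a
cv2.imwrite('pics/c5.png',o[:,:,::-1])
p=np.mean([manip.read_state()['eef_pos'] for i in range(6)],0);st=manip.read_state();print(p,st['tcp_rot'],st['ft_force'])
```

```text
[0.48038272 0.15565372 0.21552877] [-0.00418388 -0.07862453  0.99687364  0.00660509] [-0.85730256  0.60888741 -4.90444422]
```

View pics/c5.png

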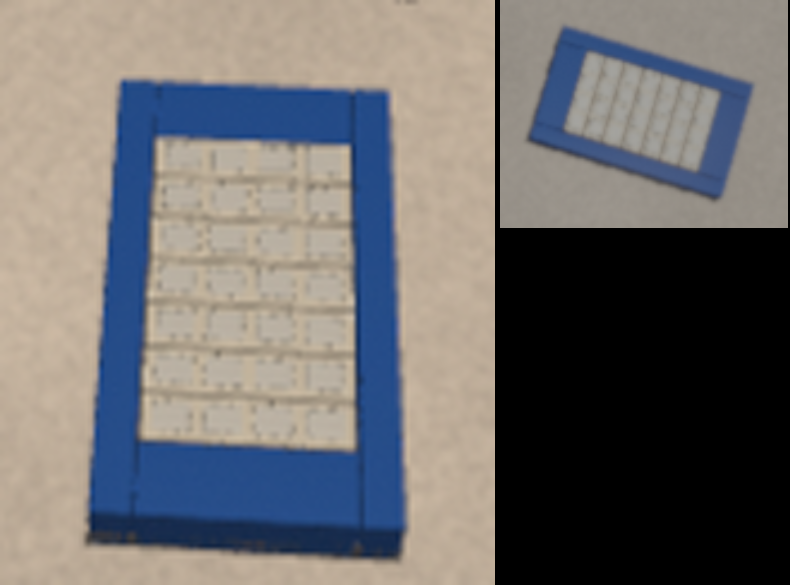

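No orange sides show and the white tops meet the rim, so all seven panels are flush. Now back over the stand.

>>> jog_arm --motion '[[[0.003,0.03,0],0,-1],[[0.0035,0.041,-0.02],-0.5,-1],[[0.0035,0.041,-0.06],-0.5,-1],[[0.0035,0.041,-0.1],-0.5,-1],[[0.0035,0.041,-0.122],-0.5,-1]]'

```text
t: 11.32
eef_pos: [0.4826, 0.1956, 0.091]
tcp_rot: [-0.006, -0.074, 0.997, 0.006]
ft_force: [0.1, -0.4, -5.2]
finger_gap: 0.0274
```

Run:
```python
from h import *
manip.grab_frame('side');manip.grab_frame('side');s=grab('side')
b=cv2.resize(s[140:250,240:360],None,fx=5,fy=5,interpolation=cv2.INTER_CUBIC)
cv2.imwrite('pics/c6.png',b[:,:,::-1])
p=np.mean([manip.read_state()['eef_pos'] for i in range(6)],0);st=manip.read_state();print(p,st['tcp_rot'],st['ft_force'])
```

```text
[0.48304185 0.19590266 0.09229195] [-0.00559075 -0.07412106  0.99721537  0.00602666] [-0.19794231 -0.908107   -4.34093246]
```

View pics/c6.png

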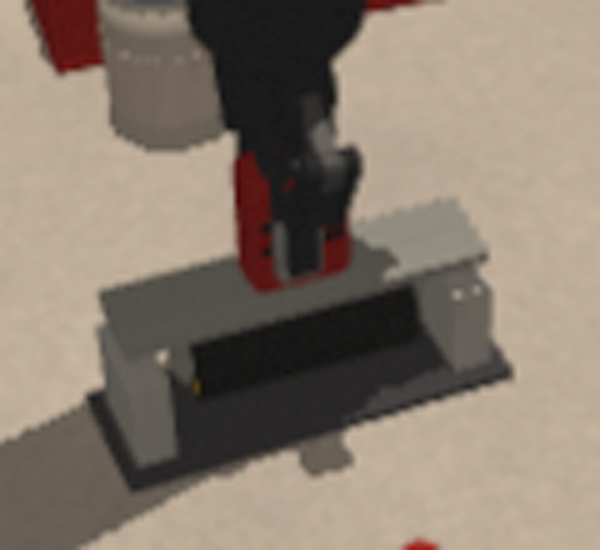

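The yoke hangs about 16 mm above both posts, with its ends over them at crop (140,340) and (470,280), and the drum is clear inside. I lower it.

>>> jog_arm --motion '[[[0.0007,0.0007,-0.005],0,-1],[[0.0007,0.0007,-0.01],0,-1],[[0.0007,0.0007,-0.0135],0,-1],[[0.0007,0.0007,-0.0145],0,-1],[[0.0007,0.0007,-0.0145],0,-1]]'

```text
t: 12.1
eef_pos: [0.4838, 0.1966, 0.0779]
tcp_rot: [-0.006, -0.074, 0.997, 0.006]
ft_force: [-0.6, -0.9, -5.0]
finger_gap: 0.0272
```

>>> jog_arm --motion '[[[0,0,-0.0007],0,-1],[[0,0,-0.0014],0,-1],[[0,0,-0.0014],0,-1]]'

```text
t: 12.48
eef_pos: [0.4839, 0.1967, 0.0765]
tcp_rot: [-0.005, -0.074, 0.997, 0.006]
ft_force: [0.1, -0.0, -6.0]
finger_gap: 0.0276
```

>>> jog_arm --motion '[[[0,0,-0.0007],0,-1],[[0,0,-0.0014],0,-1],[[0,0,-0.0014],0,-1]]'

```text
t: 12.85
eef_pos: [0.4838, 0.1967, 0.0759]
tcp_rot: [-0.005, -0.074, 0.997, 0.006]
ft_force: [-5.1, -1.7, 5.8]
finger_gap: 0.027
```

It is on the posts (+11 N). I release gently.

>>> jog_arm --motion '[[[0,0,0],0,-0.3],[[0,0,0],0,-0.2],[[0,0,0],0,0.1],[[0,0,0],0,0.5],[[0,0,0],0,1]]' --squeeze 20

```text
t: 13.48
eef_pos: [0.4838, 0.1968, 0.0759]
tcp_rot: [-0.005, -0.074, 0.997, 0.006]
ft_force: [0.6, 0.1, 0.1]
finger_gap: 0.0799
```

>>> jog_arm --motion '[[[0,0,0],0,1],[[0,0,0],0,1],[[0,0,0],0,1],[[0,0,0.005],0,1],[[0,0,0.02],0,1]]'

```text
t: 14.1
eef_pos: [0.4833, 0.1965, 0.0961]
tcp_rot: [-0.006, -0.074, 0.997, 0.006]
ft_force: [0.9, 1.1, 0.4]
finger_gap: 0.0854
```

>>> jog_arm --motion '[[[0,0,0.04],0,1],[[0,0,0.09],0,1],[[0,0,0.14],0,1],[[-0.025,0.045,0.14],0,1],[[-0.05,0.09,0.14],0,1]]'

```text
t: 14.72
eef_pos: [0.4334, 0.2874, 0.2384]
tcp_rot: [-0.004, -0.073, 0.997, 0.007]
ft_force: [-0.2, 0.6, 0.8]
finger_gap: 0.0854
```

>>> jog_arm --motion '[[[-0.025,0.05,0],0,1],[[-0.05,0.1,0],0,1],[[-0.075,0.15,0],0,1],[[-0.1,0.2,0],0,1],[[-0.125,0.25,0],0,1]]'

```text
t: 15.35
eef_pos: [0.3077, 0.5389, 0.2399]
tcp_rot: [-0.004, -0.073, 0.997, 0.007]
ft_force: [-0.4, 1.3, -0.3]
finger_gap: 0.0854
```

Run:
```python
from h import *
s=grab('side','s9.png');t=grab('top','t9.png')
t0=cv2.imread('pics/t0.png');t9=cv2.imread('pics/t9.png')
d=cv2.absdiff(t0,t9).max(2)
m=(cv2.morphologyEx((d>40).astype(np.uint8),cv2.MORPH_OPEN,np.ones((2,2))))
n,_,S,c=cv2.connectedComponentsWithStats(m)
print([S[i].tolist() for i in range(1,n) if S[i][4]>6])
a=cv2.resize(t[190:290,215:345],None,fx=3,fy=3);b=cv2.resize(s[160:290,245:375],None,fx=3,fy=3)
o=np.zeros((392,790,3),np.uint8);o[:300,:390]=a;o[:390,395:785]=b;cv2.imwrite('pics/c7.png',o[:,:,::-1])
```

```text
[[260, 230, 2, 5, 10], [261, 236, 2, 9, 18], [265, 239, 5, 28, 62], [249, 243, 3, 4, 8], [248, 253, 2, 4, 8], [249, 261, 2, 4, 8], [0, 284, 321, 125, 8802], [70, 326, 14, 10, 51], [49, 333, 4, 4, 14], [106, 347, 126, 57, 1443], [23, 381, 57, 77, 2314], [124, 381, 158, 63, 3438], [82, 401, 30, 20, 237], [74, 402, 59, 78, 2555], [217, 406, 28, 7, 120], [249, 415, 49, 27, 430], [169, 430, 11, 15, 100], [324, 435, 23, 45, 194], [346, 438, 15, 15, 43], [135, 441, 15, 15, 96], [300, 441, 28, 39, 204], [338, 440, 16, 13, 43], [212, 443, 28, 20, 266], [231, 442, 12, 7, 39], [125, 445, 46, 35, 723], [173, 447, 51, 21, 166], [387, 458, 7, 11, 38], [377, 461, 10, 4, 24], [354, 464, 7, 16, 35], [382, 468, 9, 5, 18], [388, 472, 9, 8, 47]]
```

View pics/c7.png

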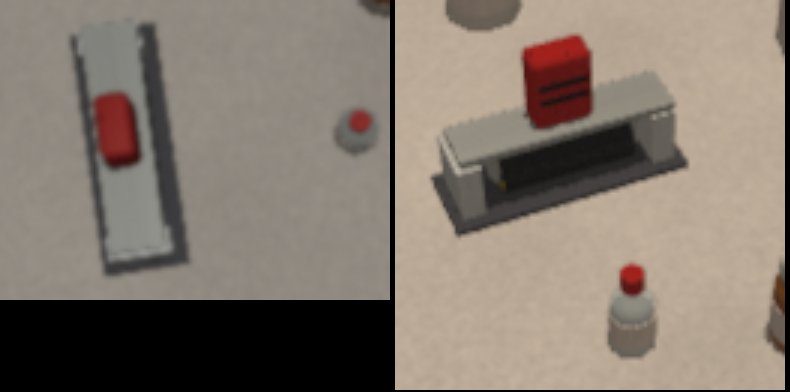

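The roller is upright, with both yoke ends on the posts at side-crop (465,165) and (655,115). The image difference shows change only at the roller (about 1 pixel) and the arm. I hand in.

```bash
python3 -c "
from plant import manip;print(manip.hand_in())"
```

```text
the job is handed in; nothing more can be done
None
```

The job is done and handed in at about 15.5 s of the 67 s allowed; no verdict was reported.

- **Rolling:** I took the red-handled roller from its stand and rolled it once over the tray, from the +y landing to the -y landing. Press readings were about 22–24 N, against the tray's 60 N limit. The height stayed at the value for the drum running on the rails. A picture afterwards showed no orange sides, so all seven panels looked flush.
- **Parking:** I set the roller back on the stand (about 11 N on contact) and opened the gripper gently, then retreated. The last pictures show it upright with both yoke ends on the posts, within about a pixel of its starting place.
- **Other things:** In the top view nothing else on the bench had moved, and the yellow look-alike was left alone.

No check failed. I saw a tool tilt of about 0.5–0.9° while rolling and parking. The panel depths were judged only from pictures and from the drum's height.

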